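Empty the drying canister and hold its bayonet lid at the airing mark

ROBOT

A 6-joint arm with a two-finger parallel gripper is mounted at the origin on the work surface. World frame = base frame: x ahead of the robot, y to its left, z up, the work surface at z = 0. Lengths are in mm, angles in rad, forces in N, time in s.
With the tool pointing down it reaches from about 250 to 725 mm from the base axis. Payload 9.7 kg.
Tool frame: the origin (TCP) lies midway between the tips of the shut fingers; the grasp point (between the pads) lies 19 mm behind it; z points along the fingers, y is the direction in which the jaws open and shut (so a half turn about z gives the same grasp; the last joint's range is limited). The gripper opens to 85 mm and grips with 20 to 120 N. Pads are 22 mm wide; open, the fingers measure 114 mm over their backs; the gripper's body (76 mm by 85 mm) begins 54 mm behind the grasp point. The pads swing forward as they close: fully open they stand 13 mm farther back than shut.
Start: joints at [1.173, 0.087, 0.176, 1.66, 0, 1.571], TCP at [213.062, 507.052, 231.284] pointing down, gripper open.
Joint ranges: [-3.13, 3.13], [-0.85, 1.81], [-1.15, 1.24], [-2.2, 2.28], [-1.44, 1.52], [-3.14, 3.14]. Speed limits (rad/s): [2.22, 2.22, 2.57, 3.14, 3.14, 3.14].

INTERFACE

Orientations are given as [roll, pitch, yaw] about the fixed x, y, z axes, in that order (R = Rz(yaw) Ry(pitch) Rx(roll)).
In Python, from station import manip gives the robot as it stands. The module is installed in compiled form; this text tells all that it offers.
- The arm moves only by the tool carry_out, never from a script. Its arguments are lists of equal length, an entry for each row: "xyz": the shift along the tool's x, y, z in mm, a list of three; "rotation": the turn, a rotation vector about the tool's x, y, z in rad, a list of three; "hand": the opening, from -1 (shut) to 1 (fully open). A call has 1 to 5 rows; each row is the pose to reach, as a shift and turn from the pose measured when the call began, along the tool's axes at that moment; what a row does not reach only later rows make up. A row lasts 1/8 s, in which the tool goes at most 62.5 mm and 10.7 degrees, less where a joint would pass 70% of its speed; a pose out of reach is approached as far as the arm can. A call with a gripper value outside its range is refused whole. The fingers move at their own pace and stop on an object; the grip force is fixed at half the most. Time passes only in rows, so rows that repeat a pose let the fingers close. It gives the time, the measured TCP pose, the force and the opening at its end, in the units of the state.
- manip.sense(): the state, without advancing time (a new reading comes with each control period).
- manip.camera(name): name is "scene" or "top" or "wrist"; returns a dict with "frame" (400x640x3 uint8, red, green, blue), "depth" (400x640 float32, mm along the optical axis (not along the pixel's ray), 0 where there is no reading), "K" (3x3 intrinsics, pixels), "R" (3x3) and "t" (3): a world point X has camera coordinates R X + t; the wrist camera has in their place "tool_from_camera" (4x4, takes a point from camera to tool coordinates, whose origin is the TCP and whose axes are the flange's). Camera axes: x right, y down, z forward; pixel columns grow to the right and rows downward; lengths in mm; the calibration is good to about 2 mm. A picture is of the moment at which its call begins: read the wrist's pose just before it.
- manip.job_done(): hands the job in, once; it reports no verdict.
The state is a dict: "t": time; "joint_positions": joint angles; "dq": joint speeds; "tau": joint torques, N m; "ee_pos": TCP position; "tcp_rot": TCP orientation; "wrist_force": force on the tool from outside, world axes, zero at the start; "ft_torque": the same for the moment, N m; "grip_width": opening from 0.0 (shut) to 1.0 (fully open).
Only numpy, scipy, OpenCV 4.12 (cv2) and the standard library are available. Lean on these libraries where they do the work, as an engineer would, in place of code of your own. Each camera call takes 0.05 s, during which the arm holds its last target.

TASK

Tip the aluminium canister over with the red lever until all five spent drying cassettes have dropped into the blue tray under it, then swing it fully upright again. Fit the orange bayonet lid with its two lugs in the notches of the brass ring, down onto the rim, and turn it clockwise (seen from above) to the yellow airing mark, half-way to the red lock mark, never so far that the lock clicks. The ring is sprung and would turn back, so finish while still gripping the lid and holding it at the yellow mark; leave the other things on the bench where they are.

Things in the scene. Friction and masses are not known exactly. Their poses are not given: they have to be found in the camera images.
- stand: Fixed stand: blue catch tray (floor 6 mm thick, walls 25 to 55 mm high) and two grey posts 170 mm high carrying the canister on a pivot. Origin on the bench under the canister's axis; inside the tray x = -58 to 208 mm, y = -77 to 77 mm. x points the way the canister tips, y along the pivot axis (lever on the -y side), z up.
- pivot (a point): Centre of the canister's pivot, 150 mm above the bench over the stand's origin; the pivot axis runs along the stand's y.
- canister (a joint): Tilt of the canister (rad): 0 upright (hard stop), growing as its mouth tips towards the stand's +x, to 2.4 (stop; mouth pointing 47 degrees below level). Friction hinge (0.45 N m, about 6 N at the lever grip): it stays where it is left. The cassettes slide out only near the far stop.
- lever_grip (a point): Middle of the lever's red grip, a rod 14 mm thick, 53 mm long, parallel to the pivot axis, 80 mm from it and 132 mm from the canister's centre on the stand's -y side; the lever arm joins its inner end. At tilt q it is 80 sin(q - 65 deg) mm ahead (stand's +x) of and 80 cos(q - 65 deg) mm above the pivot: at 0 the lever leans back. It can be pinched from above all the way.
- mouth (a point): Centre of the canister's mouth at rim height, 50 mm above the pivot and 200 mm above the bench when upright; axes then as the stand's. Aluminium canister 82 mm outside, 74 mm inside, 100 mm tall. When the ring is at rest the lid's lugs go in along the mouth's x and -x.
- notches (a point): Centre of the brass sprung ring around the rim, at rim height; it turns with the ring, and its x axis runs through the two notches. Each notch is the 18 mm gap between two round-topped brass pins 8 mm thick, centred 48 mm from the axis and standing 12 mm above the rim.
- airing_mark (a point): One of two opposite yellow lines, on top of the dark steel claws fixed around the rim, 61 mm from the axis, 16 mm above the rim and 0.65 rad clockwise from the way in; red lines at 1.30 rad are the lock. The claw lips, 55 to 67 mm from the axis and 10.5 to 15.5 mm above the rim, leave the way in open and cover the turned lugs.
- ring (a joint): Turn of the brass ring (rad), and of a lid seated in it, clockwise seen from above: 0 at rest with the notches at the mouth's x and -x, 0.65 at the yellow airing mark, 1.3 at the lock. A spring turns it back to 0 (0.04 N m at 0, 0.105 N m at the mark). From about 0.9 the lugs ride on sprung lock balls; the click comes from 1.2 on.
- lid: Loose orange lid, about 180 g: black plug 69 mm across, 12 mm deep, bevelled foot; on it a plate 88 mm across, 8 mm thick, with two lugs 14 mm wide reaching 62 mm out along x and -x (white lines); black grip bar 56 mm long (x), 16 mm wide (y), 20 to 52 mm above the origin. Origin at the centre of the plug's underside, z up. Seated, the plate lies on the rim, the origin 12 mm below it.
- cassette0: One of five loose spent drying cassettes in the canister: white plastic block 24 x 24 x 20 mm with blue spots, 15 g, origin at the centre of its underside.
- cassette1: One of five loose spent drying cassettes in the canister: white plastic block 24 x 24 x 20 mm with blue spots, 15 g, origin at the centre of its underside.
- cassette2: One of five loose spent drying cassettes in the canister: white plastic block 24 x 24 x 20 mm with blue spots, 15 g, origin at the centre of its underside.
- cassette3: One of five loose spent drying cassettes in the canister: white plastic block 24 x 24 x 20 mm with blue spots, 15 g, origin at the centre of its underside.
- cassette4: One of five loose spent drying cassettes in the canister: white plastic block 24 x 24 x 20 mm with blue spots, 15 g, origin at the centre of its underside.
- book_yellow: Bystander: yellow book, 150 x 210 x 28 mm; leave alone. Origin at the centre of its underside.
- book_red: Bystander: red book, 130 x 200 x 22 mm; leave alone. Origin at the centre of its underside.
- book_green: Bystander: green book, 110 x 170 x 30 mm; leave alone. Origin at the centre of its underside.
- tape_roll: Bystander: amber roll of tape lying flat, 100 mm across, height 48 mm; leave alone. Origin at the centre of its underside.
- mug: Bystander: blue mug, 80 across and 90 high, in mm; leave alone. Origin at the centre of its underside.
- scanner: Bystander: grey and black hand scanner lying flat, about 190 x 55 x 35 mm; leave alone. Origin at the centre of its underside.
There are look-alikes about, which are no part of the job. What is shaped like the lid but purple is not meant.

How it is judged:
By the outcome, as a careful person would: the job done as asked, in the order asked, and still so for the second after the job is handed in, while the arm keeps its last pose, push and grip.
It also fails if it takes over 69 s, if anything falls off the work surface, if the arm or the gripper's body presses on something with over 40 N, if the wrist force passes 120 N, or if a joint passes its speed limit or range.

## Working session

There is one attempt and no reset: what is moved stays moved. The work goes in short steps, Python scripts to look and compute and a tool call to move; the robot and the scene stay as the last step left them, time stands still between calls to the robot, and variables do not carry over. Pictures are saved under pics/ and viewed, and the job is handed in when it is done.

Besides the shell and the picture viewer there is one more tool, called after "Call:" as name(argument=value, ...) on one line, values as JSON. carry_out: Moves the arm, as the interface text tells. Its arguments: {"type":"object","properties":{"xyz":{"type":"array","items":{"type":"array","items":{"type":"number"}}},"rotation":{"type":"array","items":{"type":"array","items":{"type":"number"}}},"hand":{"type":"array","items":{"type":"number"}}},"required":["xyz","rotation","hand"]}

```bash
mkdir -p pics; python3 - <<'E'
from station import manip
import cv2,pickle
s=manip.sense();print({k:(v if not hasattr(v,'tolist') else v.tolist()) for k,v in s.items()})
for n in ['scene','top','wrist']:
    d=manip.camera(n);pickle.dump(d,open(f'pics/{n}0.pkl','wb'));cv2.imwrite(f'pics/{n}0.png',d['frame'][:,:,::-1])
    print(n,{k:v.tolist() for k,v in d.items() if k not in('frame','depth')})
E
```

```text
{'t': 0.0, 'joint_positions': [1.1729983798659012, 0.08747512839268838, 0.17511270669046233, 1.6598251748203852, 4.040860342699703e-05, 1.5708018148343854], 'dq': [-0.0017680438290975816, -0.0004372062969226111, 0.0006844631568579588, -0.00018398673841823045, 0.0023528224910840732, -0.0012031237441112463], 'tau': [0.0013367391511565074, -52.03916788101196, 46.47986054420471, 0.016305682947859168, -6.324426976789255e-05, 1.8365008713772113e-06], 'ee_pos': [212.95793996405487, 506.8311691155949, 230.56381602265031], 'tcp_rot': [-3.1402013836391998, -4.0400928977391004e-05, 2.743789162407367], 'wrist_force': [0.6329800625354041, -0.5491351629804284, 0.5225030662908021], 'ft_torque': [-0.03946363277539471, 0.04049349048030115, 0.01630483908301561], 'grip_width': 1.0024257242760135}
scene {'K': [[464.59705980387037, 0.0, 313.600321049562], [0.0, 464.59705980387037, 202.2298434146331], [0.0, 0.0, 1.0]], 'R': [[-0.885169766695025, 0.4651203911369249, -0.011726290023227696], [0.36000540968437, 0.6687246557364889, -0.6505408825032467], [-0.29473817046162126, -0.5800606490348643, -0.7593807044
[... 198 characters left out ...]
: [[-0.022346506940634933, -0.9996420839741326, 0.014708418521573691], [-0.9973035939635189, 0.021260756160242967, -0.07023903270221894], [0.06990118092708338, -0.016238355684868633, -0.997421746659682]], 't': [-34.10318389312991, 533.6271369316454, 1322.602796989211]}
wrist {'K': [[325.3028127068801, 0.0, 320.3843923602875], [0.0, 325.3028127068801, 202.2903966748985], [0.0, 0.0, 1.0]], 'tool_from_camera': [[-0.0005126098390606585, -0.9533459353989628, -0.3018795532814835, 76.63356769250547], [0.9999996934838837, -0.0006673560461543501, 0.0004094728867322804, -0.5593733953979108], [-0.0005918304573151044, -0.30187925085070494, 0.9533459852763454, -143.22256139922484], [0.0, 0.0, 0.0, 1.0]]}
```

View pics/scene0.png

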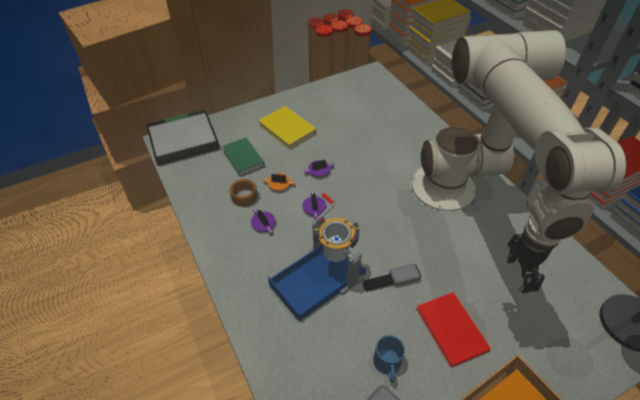

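View pics/top0.png

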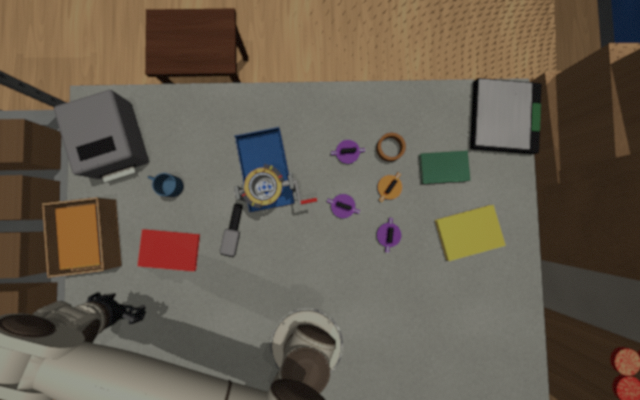

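View pics/wrist0.png

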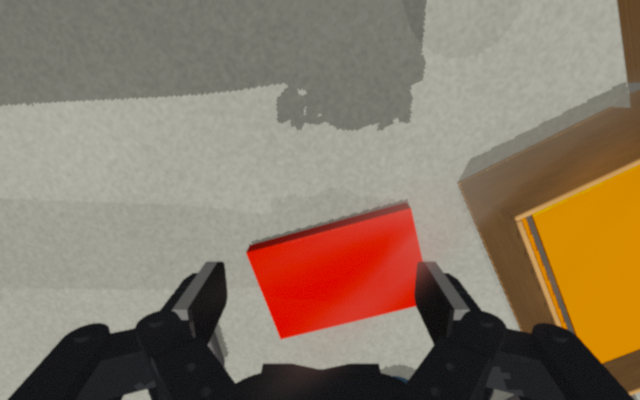

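```bash
cat > h.py <<'E'
import numpy as np,cv2,pickle
from scipy.spatial.transform import Rotation as Ro
from station import manip
def load(n): return pickle.load(open(f'pics/{n}.pkl','rb'))
def Rt(s): return Ro.from_euler('xyz',s['tcp_rot']).as_matrix()
def ext(d,s=None):
    if 'R' in d: return np.array(d['R']),np.array(d['t'])
    T=np.array(d['tool_from_camera']);Rw=Rt(s)@T[:3,:3];p=Rt(s)@T[:3,3]+np.array(s['ee_pos'])
    return Rw.T,-Rw.T@p
def snap(n,name):
    s=manip.sense();d=manip.camera(n);d['s']=s;pickle.dump(d,open(f'pics/{name}.pkl','wb'));cv2.imwrite(f'pics/{name}.png',d['frame'][:,:,::-1]);return d
def ray(d,u,v):
    R,t=ext(d,d.get('s'));K=d['K'];r=R.T@np.array([(u-K[0][2])/K[0][0],(v-K[1][2])/K[1][1],1]);return -R.T@t,r
def atz(d,u,v,z):
    c,r=ray(d,u,v);return c+r*(z-c[2])/r[2]
def dep(d,u,v):
    c,r=ray(d,u,v);z=d['depth'][int(round(v)),int(round(u))];return c+r*z
def proj(d,X):
    R,t=ext(d,d.get('s'));x=R@np.array(X)+t;K=d['K'];return K[0][0]*x[0]/x[2]+K[0][2],K[1][1]*x[1]/x[2]+K[1][2]
def tri(*obs):
    A=np.zeros((3,3));b=np.zeros(3)
    for d,u,v in obs:
        c,r=ray(d,u,v);r=r/np.linalg.norm(r);P=np.eye(3)-np.outer(r,r);A+=P;b+=P@c
    X=np.linalg.solve(A,b);return X,[np.round(np.subtract(proj(d,X),(u,v)),1) for d,u,v in obs]
def crop(name,u0,v0,u1,v1,k,out):
    im=cv2.imread(f'pics/{name}.png')[v0:v1,u0:u1];cv2.imwrite(f'pics/{out}.png',cv2.resize(im,None,fx=k,fy=k,interpolation=cv2.INTER_CUBIC))
E
python3 - <<'E'
from h import *
crop('top0',220,120,420,250,4,'topc');crop('scene0',220,150,430,330,3.8,'scenec')
t=load('top0');s=load('scene0')
for n,u,v in [('lid',390,187),('can',264,186),('mug',168,186),('tape',391,147)]:
    print(n,dep(t,u,v))
E
```

```text
lid [ 546.03260633 -304.58963256   53.19194458]
can [548.53666129 120.87388777 164.63537498]
mug [570.80356849 485.59867118   1.2520143 ]
tape [ 696.83753    -324.55050555    2.19777121]
```

View pics/topc.png

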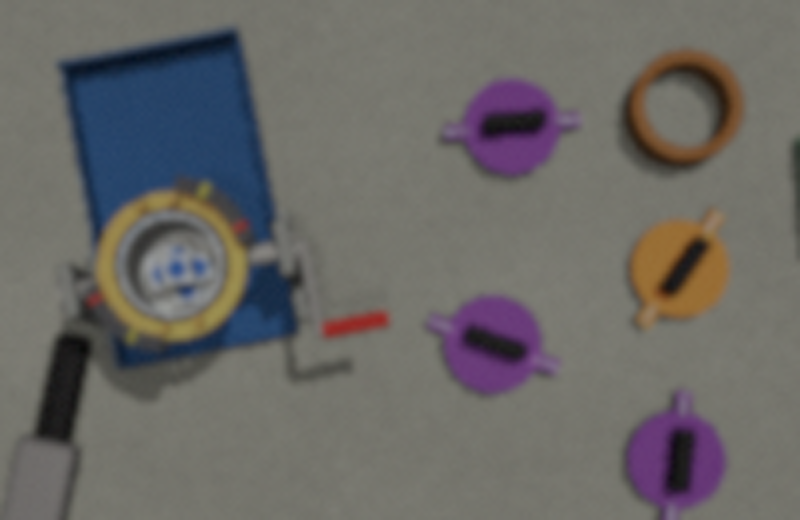

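View pics/scenec.png

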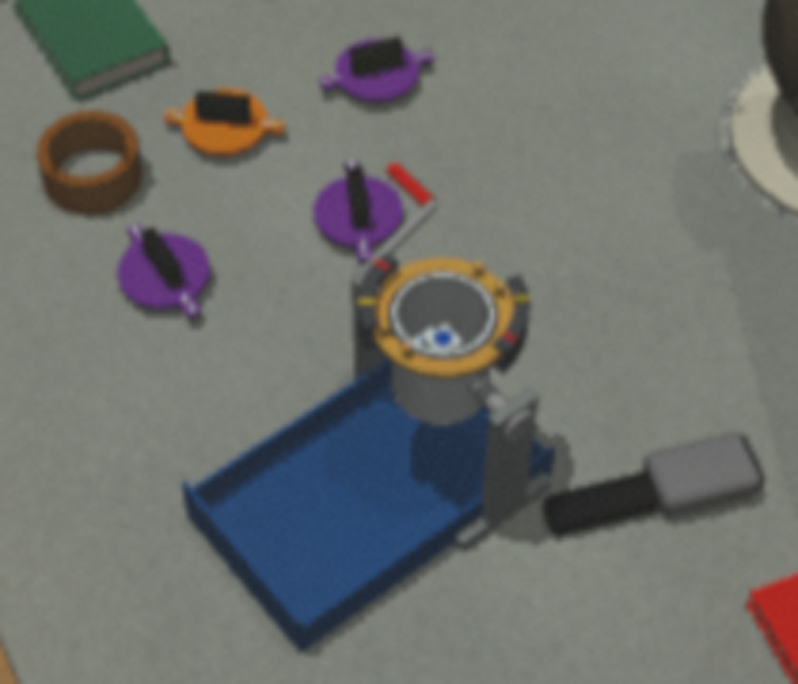

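```bash
python3 - <<'E'
from h import *
t=load('top0');s=load('scene0')
T=lambda a,b:(t,220+a/4,120+b/4); S=lambda a,b:(s,220+a/3.8,150+b/3.8)
for n,a,b in [('ring',(172,264),(443,316)),('lever',(356,323.5),(411,184)),('levin',(324,328),(431,201)),('levout',(388,319),(393,168)),('lidbar',(686,266),(224,108))]:
    print(n,*tri(T(*a),S(*b)))
# tray far corners top z=55?
for a in [(62,65),(238,33),(120,365),(295,325)]: print(atz(*T(*a),40))
# lid lugs
for a in [(714,216),(646,320)]: print(atz(*T(*a),20))
E
```

```text
ring [545.04577698 120.86132793 194.44950866] [array([-0.2,  0.3]), array([-0.3, -0. ])]
lever [496.17573241 -20.55583624 185.15783324] [array([-0.2,  0.3]), array([-0.3, -0. ])]
levin [492.19800487   5.00202097 187.00638338] [array([-0.4,  0.6]), array([-0.7, -0. ])]
levout [499.57718469 -45.82948546 182.49494154] [array([-0.1,  0.2]), array([-0.2, -0. ])]
lidbar [ 548.10133696 -313.27129777   34.40048026] [array([-0.2,  0.3]), array([-0.3, -0.1])]
[738.85823211 234.42933754  40.        ]
[764.67610219  78.47662646  40.        ]
[472.50704273 185.91777882  40.        ]
[504.15232317  32.65283986  40.        ]
[ 594.93648173 -344.038635     20.        ]
[ 502.83493544 -279.60622285   20.        ]
```

```bash
cat >> h.py <<'E'
def go(p,yaw,s=None):
    s=s or manip.sense();R=Rt(s);Rg=Ro.from_euler('xyz',[np.pi,0,yaw]).as_matrix()
    print('t',round(s['t'],2),'pos',np.round(s['ee_pos'],1),'rot',np.round(s['tcp_rot'],3),'F',np.round(s['wrist_force'],1),'g',round(s['grip_width'],3))
    print('shift',np.round(R.T@(np.array(p)-s['ee_pos']),1),'rv',np.round(Ro.from_matrix(R.T@Rg).as_rotvec(),3))
E
python3 -c "
from h import *
go([490,-15,310],1.74)"
```

```text
t 0.15 pos [213.  506.9 230.7] rot [-3.141 -0.     2.744] F [-0.2  0.5 -0.1] g 0.998
shift [-457.6 -373.9  -78.9] rv [-1.000e-03  0.000e+00  1.004e+00]
```

Call:
carry_out(xyz=[[-40,-32,-40],[-85,-70,-79],[-130,-106,-79],[-180,-147,-79],[-230,-188,-79]], rotation=[[0,0,0.15],[0,0,0.3],[0,0,0.45],[0,0,0.6],[0,0,0.75]], hand=[1,1,1,1,1])

```text
t: 0.78
ee_pos: [348.9, 250.2, 309.9]
tcp_rot: [-3.141, 0.001, 1.989]
wrist_force: [0.5, 0.0, 0.8]
grip_width: 1.003
```

```bash
python3 -c "
from h import *
go([490,-15,310],1.74)"
```

```text
t 0.78 pos [348.9 250.2 309.9] rot [-3.141e+00  1.000e-03  1.989e+00] F [0.5 0.  0.8] g 1.003
shift [-2.996e+02  2.120e+01  1.000e-01] rv [-0.     0.001  0.249]
```

Call:
carry_out(xyz=[[-60,4,0],[-120,8,0],[-180,12,0],[-240,17,0],[-300,21,0]], rotation=[[0,0,0.05],[0,0,0.1],[0,0,0.15],[0,0,0.2],[0,0,0.25]], hand=[0.2,0.2,0.2,0.2,0.2])

```text
t: 1.4
ee_pos: [490.6, -17.4, 310.0]
tcp_rot: [3.142, 0.001, 1.737]
wrist_force: [1.3, 0.4, -0.1]
grip_width: 0.596
```

```bash
python3 -c "
from h import *
snap('wrist','w1');go([490,-15,310],1.74);print(manip.sense()['joint_positions'])"
```

```text
t 1.45 pos [492.8 -22.4 308.6] rot [-3.140e+00  3.000e-03  1.732e+00] F [-2.4 -3.1 -2.6] g 0.6
shift [ 7.8 -1.6 -1.4] rv [-0.001  0.003 -0.008]
[-0.04370429 -0.00479625  0.23409294  1.81016449 -0.00312637  1.36599343]
```

View pics/w1.png

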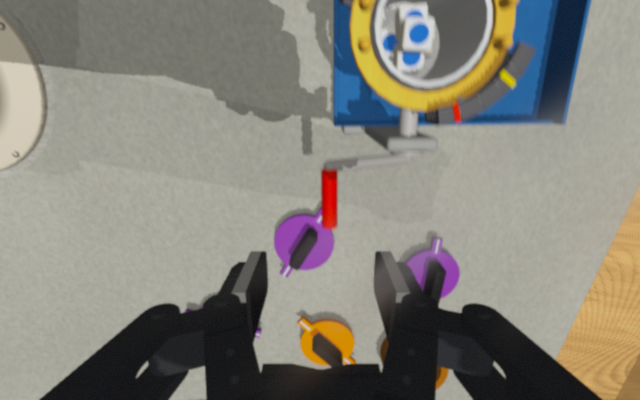

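```bash
python3 -c "
from h import *
d=snap('wrist','w2');go([496,-20,310],1.74)
m=cv2.inRange(d['frame'],(150,0,0),(255,60,60));
n,l,st,c=cv2.connectedComponentsWithStats(m);print(st,c)
for i in range(1,n):
  if st[i,4]>200:
    x,y,w,h,a=st[i];print(x,y,w,h,[atz(d,x+w/2,v,184).round(1) for v in (y,y+h/2,y+h)],dep(d,x+w/2,y+h/2).round(1))
    ys,xs=np.nonzero(l==i);vx,vy,_,_=cv2.fitLine(np.c_[xs,ys].astype(np.float32),cv2.DIST_L2,0,.01,.01).ravel();print(vx,vy)
"
```

```text
t 1.5 pos [491.5 -19.7 308.6] rot [-3.140e+00  1.000e-03  1.733e+00] F [-0.3  0.4 -0.1] g 0.599
shift [-1.   4.4 -1.4] rv [-0.002  0.001 -0.007]
[[     0      0    640    400 255129]
 [   451     92      9     18    106]
 [   320    162     15     60    765]] [[319.42097919 199.55992851]
 [455.20754717 100.77358491]
 [327.0496732  193.19346405]]
320 162 15 60 [array([494.5,   4.7, 184. ]), array([498.8, -20.8, 184. ]), array([503.4, -47.9, 184. ])] [498.3 -18.9 191. ]
0.016113255 0.9998702
```

View pics/w2.png

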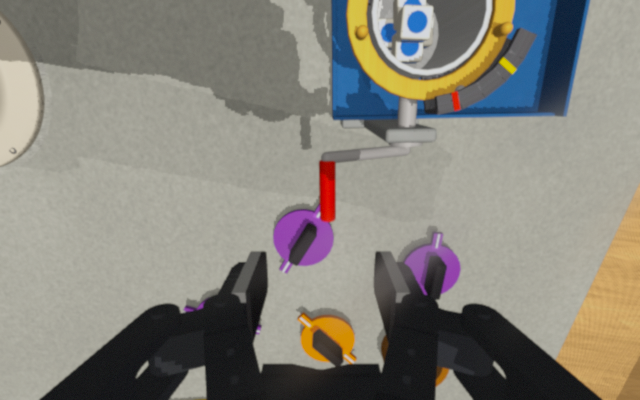

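```bash
python3 -c "
from h import *
go([499,-22.5,167],1.737)"
```

```text
t 1.5 pos [491.5 -19.7 308.6] rot [-3.140e+00  1.000e-03  1.733e+00] F [-0.3  0.4 -0.1] g 0.599
shift [ -3.8   7.3 141.6] rv [-0.002  0.001 -0.004]
```

Call:
carry_out(xyz=[[-4,7,40],[-4,7,85],[-4,7,125],[-4,7,142],[-4,7,142]], rotation=[[0,0,0],[0,0,0],[0,0,0],[0,0,0],[0,0,0]], hand=[0.2,0.2,0.1,0,-0.3])

```text
t: 2.12
ee_pos: [498.3, -22.4, 166.4]
tcp_rot: [-3.138, 0.001, 1.733]
wrist_force: [-0.4, 0.8, 0.4]
grip_width: 0.351
```

```bash
python3 -c "
from h import *
d=snap('wrist','w3');go([499,-22.5,167],1.737)"
```

```text
t 2.17 pos [498.9 -22.5 167.7] rot [-3.140e+00  1.000e-03  1.733e+00] F [-0.9 -0.5  0. ] g 0.35
shift [0.  0.1 0.7] rv [-0.001  0.001 -0.004]
```

View pics/w3.png

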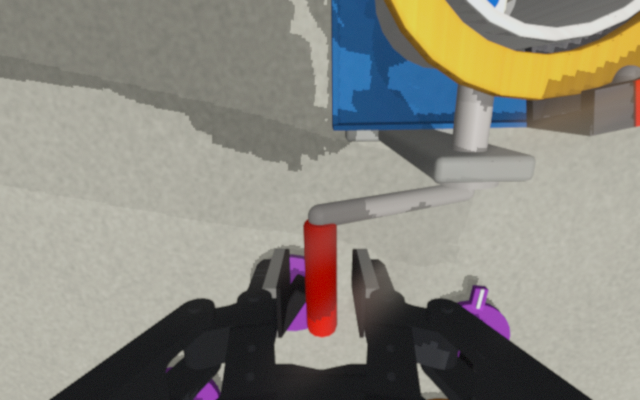

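Call:
carry_out(xyz=[[0,0,0],[0,0,0],[0,0,0]], rotation=[[0,0,0],[0,0,0],[0,0,0]], hand=[-1,-1,-1])

```text
t: 2.55
ee_pos: [498.7, -22.6, 169.5]
tcp_rot: [-3.141, 0.002, 1.734]
wrist_force: [-5.8, -1.4, 5.1]
grip_width: 0.134
```

```bash
cat >> h.py <<'E'
def arc(q0,q1,n,a0=None):
    # shifts in tool axes along lever arc, stand x -> tool y, up -> -tool z
    s=manip.sense();R=Rt(s);psi=0.167;ex=np.array([np.cos(psi),np.sin(psi),0]);ez=np.array([0,0,1.])
    f=lambda q:80*np.sin(q-np.radians(65))*ex+80*np.cos(q-np.radians(65))*ez
    print('t',round(s['t'],2),'pos',np.round(s['ee_pos'],1),'rot',np.round(s['tcp_rot'],3),'F',np.round(s['wrist_force'],1),'g',round(s['grip_width'],3))
    base=f(q0)
    for q in np.linspace(q0,q1,n+1)[1:]: print(round(q,3),np.round(R.T@(f(q)-base),1))
E
python3 -c "
from h import *
arc(0,2.4,12)"
```

```text
t 2.55 pos [498.7 -22.6 169.5] rot [-3.141e+00  2.000e-03  1.734e+00] F [-5.8 -1.4  5.1] g 0.134
0.2 [  0.    8.2 -13.7]
0.4 [  0.   18.9 -25.6]
0.6 [  0.1  31.7 -35.1]
0.8 [  0.1  46.2 -41.8]
1.0 [  0.2  61.7 -45.5]
1.2 [  0.2  77.7 -46.1]
1.4 [  0.3  93.5 -43.5]
1.6 [  0.4 108.4 -37.8]
1.8 [  0.5 121.9 -29.2]
2.0 [  0.5 133.4 -18.2]
2.2 [  0.6 142.5  -5. ]
2.4 [  0.7 148.8   9.6]
```

Call:
carry_out(xyz=[[0,8,-14],[0,19,-26],[0,32,-35],[0,46,-42],[0,62,-46]], rotation=[[0,0,0],[0,0,0],[0,0,0],[0,0,0],[0,0,0]], hand=[-1,-1,-1,-1,-1])

```text
t: 3.18
ee_pos: [558.4, -12.2, 219.6]
tcp_rot: [-3.141, 0.002, 1.734]
wrist_force: [-16.0, 6.7, 18.8]
grip_width: 0.137
```

```bash
python3 -c "
from h import *
s=manip.sense();p=np.array(s['ee_pos'])-[498.7,-22.6,169.5];print(p, p[:2]@[.986,.166])
arc(1.0,2.4,7);"
```

```text
[59.68268872 10.36643934 50.06604497] 60.5679600078243
t 3.17 pos [558.4 -12.2 219.6] rot [-3.141e+00  2.000e-03  1.734e+00] F [-16.    6.7  18.8] g 0.137
1.2 [ 0.1 16.  -0.6]
1.4 [ 0.1 31.7  2.1]
1.6 [ 0.2 46.6  7.8]
1.8 [ 0.3 60.1 16.3]
2.0 [ 0.3 71.7 27.4]
2.2 [ 0.4 80.8 40.5]
2.4 [ 0.4 87.1 55.2]
```

Call:
carry_out(xyz=[[0,16,1],[0,32,4],[0,47,10],[0,60,19],[0,71,29]], rotation=[[0,0,0],[0,0,0],[0,0,0],[0,0,0],[0,0,0]], hand=[-1,-1,-1,-1,-1])

```text
t: 3.8
ee_pos: [627.9, 0.6, 192.6]
tcp_rot: [-3.141, -0.0, 1.735]
wrist_force: [-11.9, 6.1, 7.0]
grip_width: 0.134
```

```bash
python3 -c "
from h import *
s=manip.sense();p=np.array(s['ee_pos'])-[498.7,-22.6,169.5];print(p, p[:2]@[.986,.166])
arc(2.0,2.4,4);snap('wrist','w4')"
```

```text
[129.23739143  23.18062273  23.11068987] 131.27605132195526
t 3.8 pos [6.279e+02 6.000e-01 1.926e+02] rot [-3.141 -0.     1.735] F [-11.9   6.1   7. ] g 0.134
2.1 [0.  4.9 6.3]
2.2 [ 0.   9.1 13.1]
2.3 [ 0.  12.6 20.3]
2.4 [ 0.  15.4 27.8]
```

View pics/w4.png

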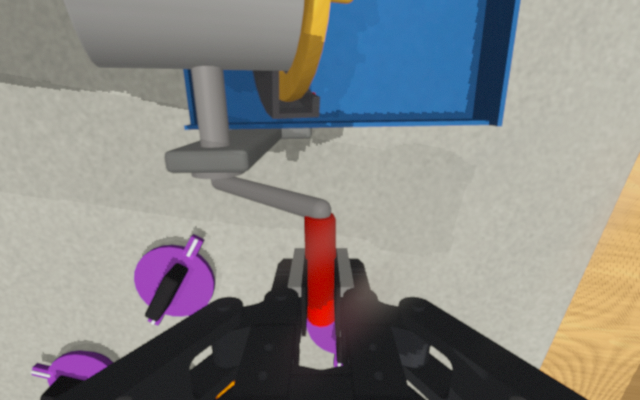

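Call:
carry_out(xyz=[[0,7,10],[0,11,17],[0,15,24],[0,18,32],[0,19,36]], rotation=[[0,0,0],[0,0,0],[0,0,0],[0,0,0],[0,0,0]], hand=[-1,-1,-1,-1,-1])

```text
t: 4.47
ee_pos: [645.3, 4.7, 161.5]
tcp_rot: [-3.141, -0.002, 1.736]
wrist_force: [-36.8, 1.3, 52.0]
grip_width: 0.136
```

```bash
python3 -c "
from h import *
s=manip.sense();p=np.array(s['ee_pos'])-[498.7,-22.6,169.5];print(p, p[:2]@[.986,.166])
arc(2.4,2.3,1);snap('wrist','w5');snap('top','t5');snap('scene','s5');crop('s5',220,150,430,330,3.8,'s5c');crop('t5',220,120,420,250,4,'t5c')"
```

```text
[146.58532149  27.32207495  -8.02626684] 149.06859143017942
t 4.47 pos [645.3   4.7 161.5] rot [-3.141e+00 -2.000e-03  1.736e+00] F [-36.8   1.3  52. ] g 0.136
2.3 [ 0.  -2.8 -7.5]
```

View pics/s5c.png

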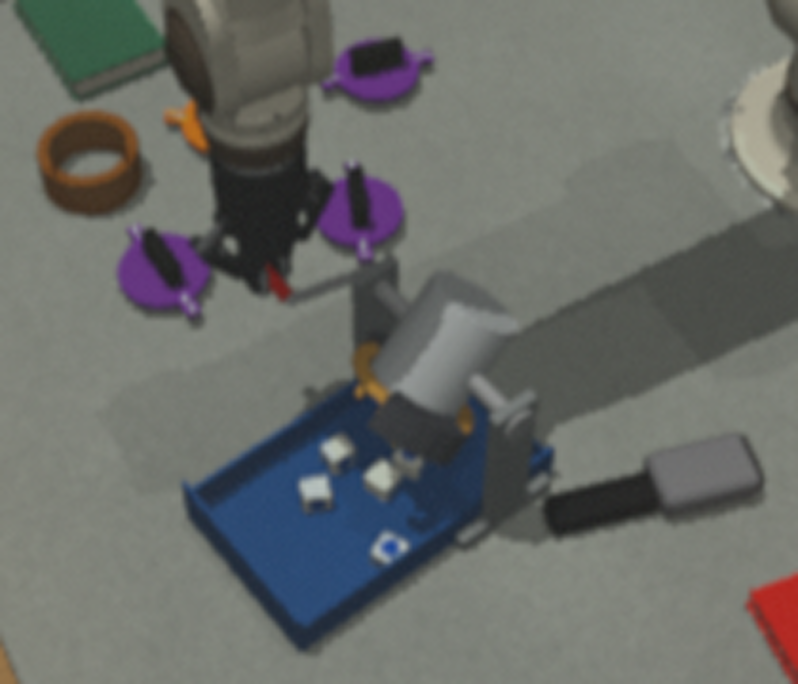

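View pics/t5c.png

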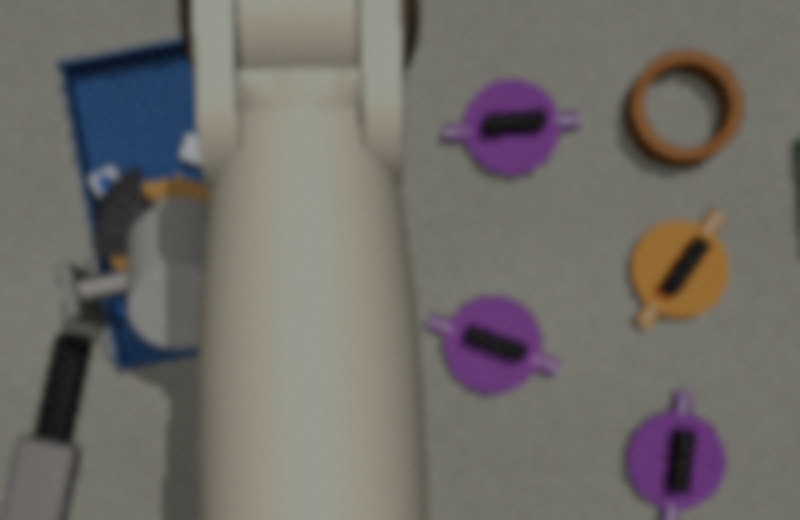

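View pics/w5.png

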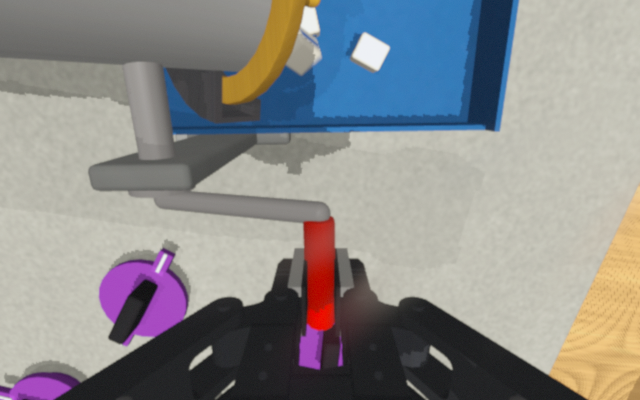

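Call:
carry_out(xyz=[[0,0,-2],[0,0,-2],[0,0,-2],[0,0,-2],[0,0,-2]], rotation=[[0,0,0],[0,0,0],[0,0,0],[0,0,0],[0,0,0]], hand=[-1,-1,-1,-1,-1])

```text
t: 5.25
ee_pos: [644.2, 4.6, 164.6]
tcp_rot: [-3.14, -0.002, 1.736]
wrist_force: [-9.2, -0.7, -0.4]
grip_width: 0.134
```

```bash
python3 -c "
from h import *
arc(2.4,2.3,1);snap('scene','s6');crop('s6',260,220,370,320,7,'s6c')"
```

```text
t 5.25 pos [644.2   4.6 164.6] rot [-3.140e+00 -2.000e-03  1.736e+00] F [-9.2 -0.7 -0.4] g 0.134
2.3 [ 0.  -2.8 -7.5]
```

View pics/s6c.png

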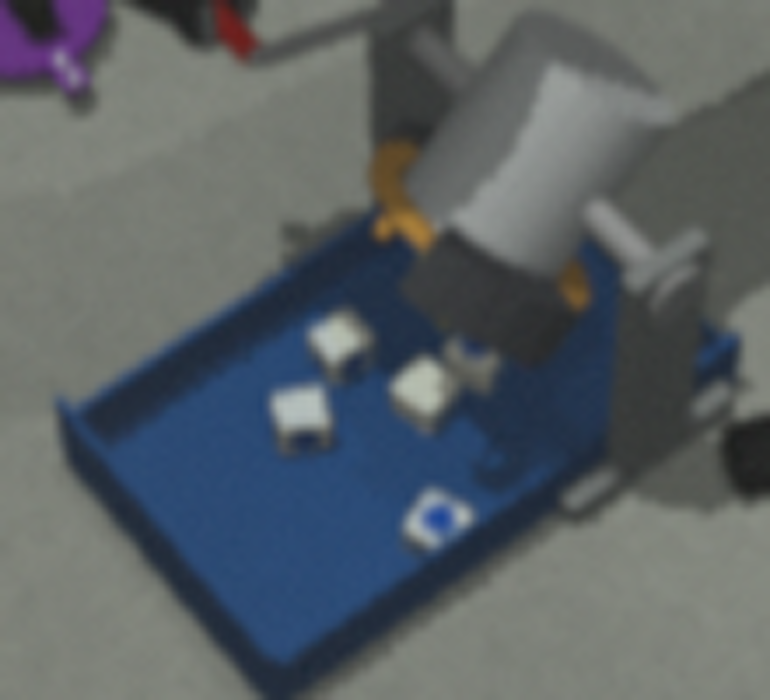

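```bash
python3 -c "
from h import *
d=load('s6')
for u,v in [(308.6,269),(303,279),(320,276),(327,272),(328,270),(322.4,294)]: print(dep(d,u,v).round(1))"
```

```text
[634.  103.7  36. ]
[666.1 126.3  32. ]
[612.3 141.5  30.6]
[583.9 136.9  26.9]
[576.8 130.8  25.1]
[635.1 199.9  25. ]
```

```bash
python3 -c "
from h import *
arc(2.4,0,12)"
```

```text
t 5.3 pos [644.2   4.6 164.5] rot [-3.140e+00 -2.000e-03  1.736e+00] F [-8.2 -1.6 -0.5] g 0.134
2.2 [  0.   -6.3 -14.7]
2.0 [  0.  -15.4 -27.8]
1.8 [  0.  -27.  -38.8]
1.6 [  0.  -40.5 -47.4]
1.4 [ -0.  -55.4 -53. ]
1.2 [ -0.  -71.2 -55.7]
1.0 [ -0.1 -87.1 -55.1]
0.8 [-1.000e-01 -1.027e+02 -5.130e+01]
0.6 [-1.000e-01 -1.171e+02 -4.460e+01]
0.4 [  -0.2 -130.   -35.1]
0.2 [  -0.2 -140.7  -23.2]
0.0 [  -0.2 -148.8   -9.5]
```

Call:
carry_out(xyz=[[0,-6,-15],[0,-15,-28],[0,-27,-39],[0,-40,-47],[0,-55,-53]], rotation=[[0,0,0],[0,0,0],[0,0,0],[0,0,0],[0,0,0]], hand=[-1,-1,-1,-1,-1])

```text
t: 5.92
ee_pos: [591.9, -5.0, 220.9]
tcp_rot: [3.135, 0.0, 1.736]
wrist_force: [10.7, -3.9, 1.0]
grip_width: 0.136
```

```bash
python3 -c "
from h import *
go([498.7-1,-22.6,164.5+9],1.737)
arc(1.4,0,7)"
```

```text
t 5.92 pos [591.9  -5.  220.9] rot [3.135 0.    1.736] F [10.7 -3.9  1. ] g 0.136
shift [ -1.8 -96.2  46.8] rv [ 0.006  0.    -0.001]
t 5.92 pos [591.9  -5.  220.9] rot [3.135 0.    1.736] F [10.7 -3.9  1. ] g 0.136
1.2 [ -0.  -15.7  -2.7]
1.0 [ -0.1 -31.7  -2.3]
0.8 [ -0.1 -47.3   1.3]
0.6 [ -0.1 -61.8   8. ]
0.4 [ -0.1 -74.7  17.3]
0.2 [ -0.2 -85.5  29.1]
0.0 [ -0.2 -93.8  42.8]
```

Call:
carry_out(xyz=[[0,-16,0],[0,-32,1],[0,-47,4],[0,-62,11],[0,-75,20]], rotation=[[0,0,0],[0,0,0],[0,0,0],[0,0,0],[0,0,0]], hand=[-1,-1,-1,-1,-1])

```text
t: 6.55
ee_pos: [519.7, -17.7, 204.3]
tcp_rot: [3.126, 0.003, 1.736]
wrist_force: [12.6, 6.8, -3.2]
grip_width: 0.13
```

```bash
python3 -c "
from h import *
go([498.7-1,-22.6,170],1.737)
arc(.4,0,4)"
```

```text
t 6.55 pos [519.7 -17.7 204.3] rot [3.126e+00 3.000e-03 1.736e+00] F [12.6  6.8 -3.2] g 0.13
shift [ -1.1 -23.   34. ] rv [ 0.016  0.003 -0.001]
t 6.55 pos [519.7 -17.7 204.3] rot [3.126e+00 3.000e-03 1.736e+00] F [12.6  6.8 -3.2] g 0.13
0.3 [ 0.  -5.7  5.6]
0.2 [  0.  -10.9  11.7]
0.1 [  0.  -15.4  18.3]
0.0 [  0.  -19.3  25.3]
```

Call:
carry_out(xyz=[[-1,-6,11],[-1,-12,19],[-1,-16,26],[-1,-21,33],[-1,-24,38]], rotation=[[0.01,0,0],[0.016,0,0],[0.016,0,0],[0.016,0,0],[0.016,0,0]], hand=[-1,-1,-1,-1,-1])

```text
t: 7.18
ee_pos: [498.4, -21.6, 172.5]
tcp_rot: [3.131, 0.002, 1.737]
wrist_force: [-3.4, 21.4, 48.2]
grip_width: 0.13
```

```bash
python3 -c "
from h import *
go([498.7-1,-22.6,170],1.737)
d=snap('wrist','w7')"
```

```text
t 7.17 pos [498.4 -21.6 172.5] rot [3.131e+00 2.000e-03 1.737e+00] F [-3.4 21.4 48.2] g 0.13
shift [-0.8 -0.9  2.5] rv [ 0.01   0.002 -0.   ]
```

View pics/w7.png

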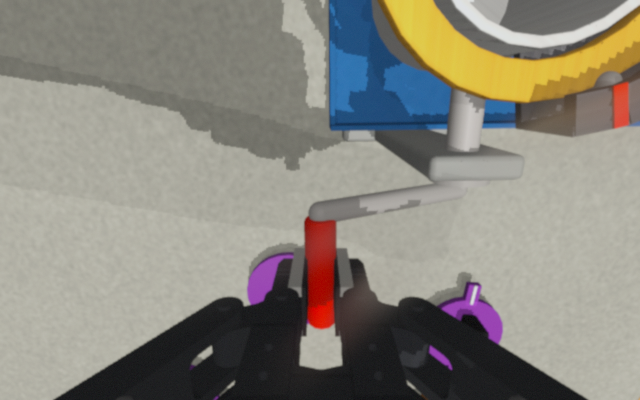

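Call:
carry_out(xyz=[[0,0,0],[0,0,0],[0,0,-40],[0,0,-90],[0,0,-140]], rotation=[[0,0,0],[0,0,0],[0,0,0],[0,0,0],[0,0,0]], hand=[0,0.2,0.2,0.2,0.2])

```text
t: 7.85
ee_pos: [496.3, -21.7, 314.3]
tcp_rot: [3.131, 0.003, 1.737]
wrist_force: [0.6, 0.3, -0.2]
grip_width: 0.603
```

```bash
python3 -c "
from h import *
go([548,122-70,360],1.737)
d=snap('wrist','w8')"
```

```text
t 7.85 pos [496.3 -21.7 314.3] rot [3.131e+00 3.000e-03 1.737e+00] F [ 0.6  0.3 -0.2] g 0.603
shift [ 64.1  63.7 -45.2] rv [ 0.011  0.003 -0.   ]
```

View pics/w8.png

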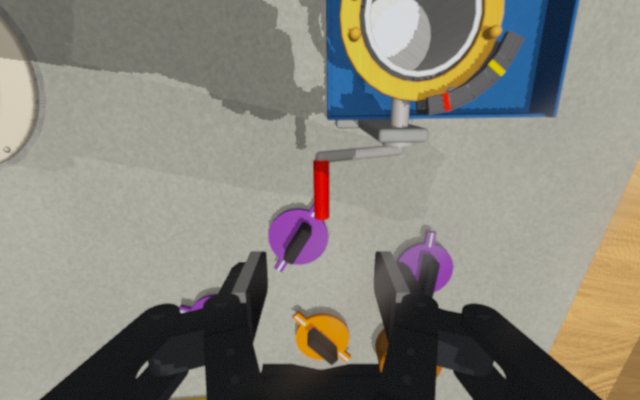

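Call:
carry_out(xyz=[[24,23,-15],[48,45,-30],[73,67,-45],[73,67,-45]], rotation=[[0.01,0,0],[0.01,0,0],[0.01,0,0],[0.01,0,0]], hand=[0.6,0.6,0.6,0.6])

```text
t: 8.4
ee_pos: [550.9, 62.9, 366.6]
tcp_rot: [3.134, 0.004, 1.739]
wrist_force: [0.0, 0.1, 0.2]
grip_width: 0.8
```

```bash
python3 -c "
from h import *
d=snap('wrist','w9');go([548,122-70,360],1.737)
for z,lab in [(0,'')]: pass
print(proj(d,[548.1,121.7,200]))
crop('w9',200,0,460,200,3,'w9c')"
```

```text
t 8.45 pos [550.4  62.  366.3] rot [3.134 0.005 1.738] F [-0.1 -0.1 -0.8] g 0.802
shift [-9.4 -4.   6.3] rv [0.008 0.005 0.001]
(np.float64(326.2737361842576), np.float64(119.03475057651056))
```

View pics/w9.png

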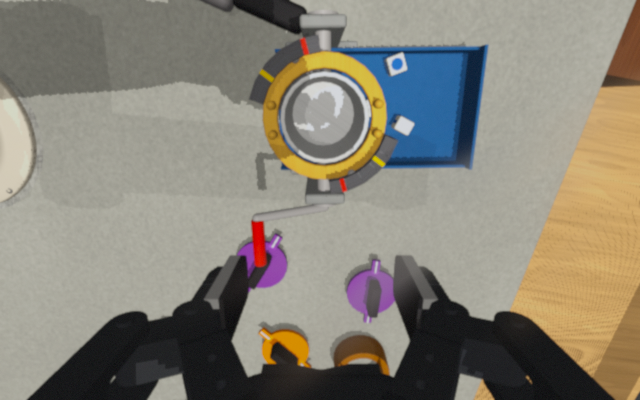

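View pics/w9c.png

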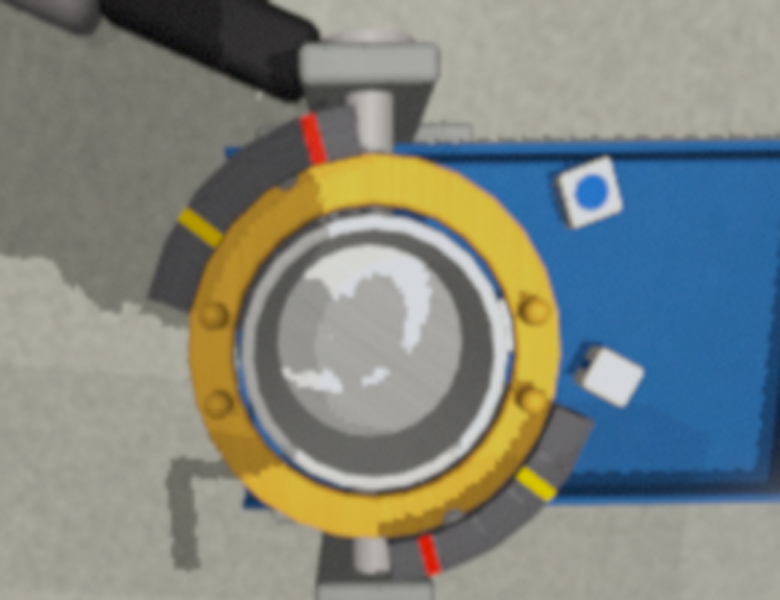

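```bash
python3 -c "
from h import *
d=load('w9')
P=[np.array(atz(d,200+a/3,b/3,212)) for a,b in [(535,311),(530,400),(214,316),(218,404)]]
print(np.mean(P,0),[ (p-np.mean(P,0)).round(1) for p in P])
v=(P[0]+P[1]-P[2]-P[3])[:2];print('yaw',np.arctan2(v[1],v[0]))
print('rim',atz(d,325.8,117.2,200))
# depth-based: ring top points
R,t=ext(d,d['s'])
D=d['depth'];vv,uu=np.mgrid[0:200,220:430];K=d['K']
X=np.stack([(uu-K[0][2])/K[0][0]*D[:200,220:430],(vv-K[1][2])/K[1][1]*D[:200,220:430],D[:200,220:430]],-1)
W=(X-t)@R
f=d['frame'][:200,220:430].astype(int);gold=(f[...,0]>150)&(f[...,2]<100)&(f[...,1]>90)
Z=W[gold];print('gold z',np.percentile(Z[:,2],[5,50,95]),np.mean(Z,0)); 
ring=Z[(Z[:,2]>np.median(Z[:,2])-4)&(Z[:,2]<np.median(Z[:,2])+4)]
# circle outline
h=cv2.convexHull(ring[:,:2].astype(np.float32));c,r=cv2.minEnclosingCircle(h);print('circ',c,r)
# claws yellow
y=(f[...,0]>200)&(f[...,1]>180)&(f[...,2]<80);n,l,st,c=cv2.connectedComponentsWithStats(y.astype(np.uint8))
for i in range(1,n):
  if st[i,4]>8:
    m=c[i]+[220,0]; print(st[i],atz(d,*m,216).round(1),W[l==i].mean(0).round(1))
"
```

```text
[546.4284766 121.7892438 212.       ] [array([44., 21.,  0.]), array([48.1, -4.2,  0. ]), array([-48.2,   4.1,   0. ]), array([-44. , -20.9,   0. ])]
yaw 0.18048564132741912
rim [547.38706847 123.2446411  200.        ]
gold z [197.29513553 198.6940075  212.01360265] [546.0798039  126.14667381 201.19959506]
circ (545.91455078125, 121.64026641845703) 57.75665283203125
[  86   53   77   47 1090] [557.4 164.8 216. ] [558.8 166.1 200.7]
[153 106  13  25 224] [592.8 131.5 216. ] [595.3 131.2 202.9]
[140 135  15  18  94] [587.6 107.  216. ] [590.6 105.1 198.6]
[154 157  10   9  34] [600.9  93.8 216. ] [600.7  93.9 216.8]
[ 76 159   6   7  22] [528.8  81.1 216. ] [528.3  77.7 198.7]
[ 95 167   5   6  22] [547.   77.4 216. ] [547.6  73.8 198.7]
[115 166   4   4  10] [564.2  81.8 216. ] [565.8  78.4 198.8]
[107 168   4   5  16] [557.2  78.6 216. ] [558.4  75.  198.5]
```

```bash
python3 -c "
from h import *
go([548,-312,230],2.53)"
```

```text
t 8.45 pos [550.4  62.  366.3] rot [3.134 0.005 1.738] F [-0.1 -0.1 -0.8] g 0.802
shift [-367.7  -65.5  137.5] rv [ 0.005  0.007 -0.792]
```

Call:
carry_out(xyz=[[-50,-9,5],[-105,-19,20],[-160,-28,40],[-215,-38,65],[-270,-48,90]], rotation=[[0,0,-0.14],[0,0,-0.28],[0,0,-0.42],[0,0,-0.56],[0,0,-0.7]], hand=[0.6,0.6,0.6,0.6,0.6])

```text
t: 9.07
ee_pos: [547.2, -214.9, 276.3]
tcp_rot: [3.139, 0.008, 2.442]
wrist_force: [0.6, 0.1, 0.1]
grip_width: 0.805
```

```bash
python3 -c "
from h import *
go([548,-312,230],2.53)"
```

```text
t 9.07 pos [ 547.2 -214.9  276.3] rot [3.139 0.008 2.442] F [0.6 0.1 0.1] g 0.805
shift [-62.7 -73.9  46.7] rv [ 0.002  0.008 -0.088]
```

Call:
carry_out(xyz=[[-25,-30,17],[-50,-58,36],[-63,-74,47],[-63,-74,47]], rotation=[[0,0.003,-0.04],[0,0.008,-0.08],[0,0.008,-0.088],[0,0.008,-0.088]], hand=[0.6,0.6,0.6,0.6])

```text
t: 9.57
ee_pos: [547.1, -313.1, 228.6]
tcp_rot: [3.14, -0.001, 2.527]
wrist_force: [-0.9, 0.4, -0.6]
grip_width: 0.802
```

```bash
python3 -c "
from h import *
d=snap('wrist','w10');go([548,-312,230],2.53)
crop('w10',220,100,420,250,4,'w10c')"
```

```text
t 9.62 pos [ 547.6 -312.2  229.7] rot [ 3.139 -0.     2.528] F [-0.2 -0.4  0.4] g 0.802
shift [-0.2  0.4 -0.3] rv [ 0.002 -0.    -0.002]
```

View pics/w10.png

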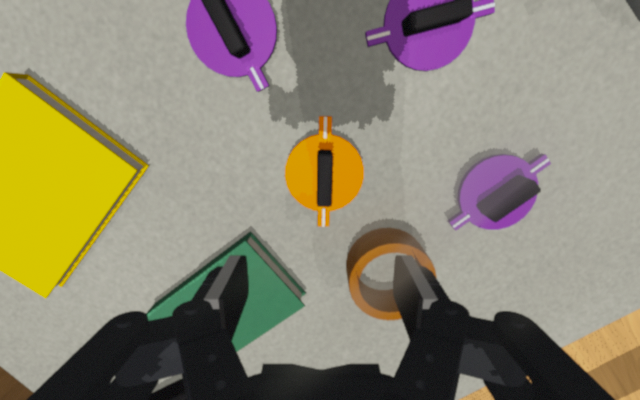

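View pics/w10c.png

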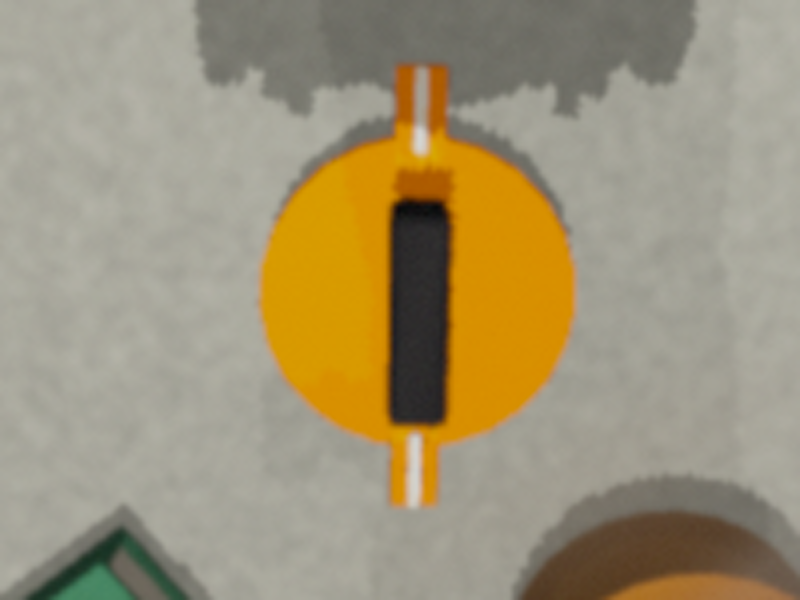

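```bash
python3 -c "
from h import *
d=load('w10');C=lambda a,b,z:atz(d,220+a/4,100+b/4,z)
a=C(422,66,20);b=C(413,505,20);print(a,b,(a+b)/2,np.linalg.norm(a-b));v=a-b;print('yaw',np.arctan2(v[1],v[0]))
e=C(419.5,215,52);f=C(417,423,52);print(e,f,(e+f)/2,np.linalg.norm(e-f));v=e-f;print(np.arctan2(v[1],v[0]))
l=C(262,293,20);r=C(575,293,20);print((l+r)/2,np.linalg.norm(l-r)); print(dep(d,220+418/4,100+320/4), dep(d,220+300/4,100+300/4))
m=(a+b)/2
go([m[0],m[1],230],np.arctan2((a-b)[1],(a-b)[0]))
"
```

```text
[ 501.56631533 -274.17481872   20.        ] [ 601.13871023 -347.03077209   20.        ] [ 551.35251278 -310.60279541   20.        ] 123.38011090614475
yaw 2.509914424621653
[ 528.74407901 -294.62828707   52.        ] [ 572.49346716 -326.06529105   52.        ] [ 550.61877308 -310.34678906   52.        ] 53.872944813805034
2.5185119275357133
[ 550.67618168 -309.69668419   20.        ] 86.33166761385765
[ 550.22744406 -310.1424722    52.1363723 ] [ 533.40225452 -337.59256856   19.8211024 ]
t 9.62 pos [ 547.6 -312.2  229.7] rot [ 3.139 -0.     2.528] F [-0.2 -0.4  0.4] g 0.802
shift [-2.1  3.5 -0.3] rv [ 0.002 -0.     0.018]
```

Call:
carry_out(xyz=[[-2,3,50],[-2,3.5,105],[-2,3.5,160],[-2,3.5,195],[-2,3.5,204]], rotation=[[0,0,0.015],[0,0,0.015],[0,0,0.015],[0,0,0.015],[0,0,0.015]], hand=[0.2,0,0,0,0])

```text
t: 10.25
ee_pos: [550.9, -308.3, 24.4]
tcp_rot: [3.139, -0.003, 2.514]
wrist_force: [0.2, -0.2, 0.6]
grip_width: 0.503
```

```bash
python3 -c "
from h import *
d=snap('wrist','w11');go([551,-310.4,26],2.513)"
```

```text
t 10.3 pos [ 551.3 -308.8   24.9] rot [ 3.139e+00 -2.000e-03  2.514e+00] F [-0.4 -1.3 -0.2] g 0.502
shift [-0.7 -1.5 -1.1] rv [ 0.002 -0.002  0.001]
```

View pics/w11.png

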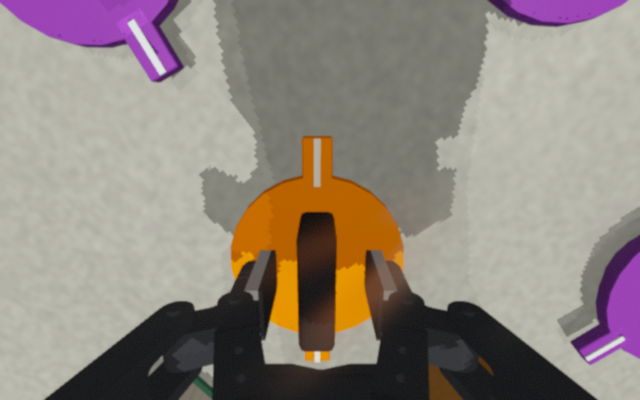

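Call:
carry_out(xyz=[[0,-1.5,-1],[0,-1.5,-1],[0,-1.5,-1],[0,-1.5,-1]], rotation=[[0,0,0],[0,0,0],[0,0,0],[0,0,0]], hand=[0,-1,-1,-1])

```text
t: 10.8
ee_pos: [551.4, -310.5, 27.9]
tcp_rot: [3.139, 0.001, 2.514]
wrist_force: [-0.3, 0.5, 5.9]
grip_width: 0.178
```

```bash
python3 -c "
from h import *
d=snap('wrist','w12');go([551,-310.4,26],2.513)"
```

```text
t 10.85 pos [ 551.4 -310.5   27.9] rot [3.139e+00 1.000e-03 2.514e+00] F [-0.2  0.9  7.5] g 0.174
shift [ 0.3 -0.1  1.9] rv [0.003 0.001 0.001]
```

View pics/w12.png

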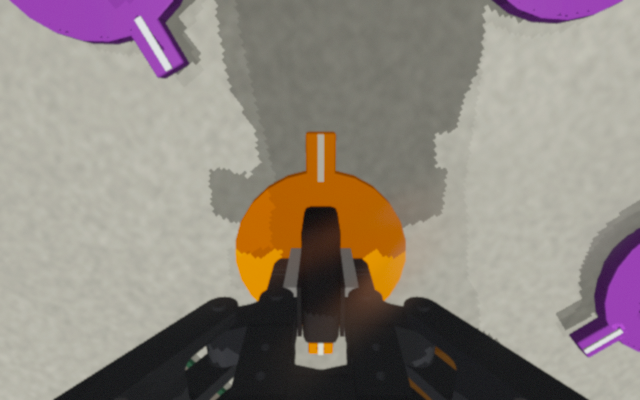

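Call:
carry_out(xyz=[[0,0,-30],[0,0,-85],[0,0,-145],[0,0,-205],[0,0,-265]], rotation=[[0,0,0],[0,0,0],[0,0,-0.1],[0,0,-0.2],[0,0,-0.3]], hand=[-1,-1,-1,-1,-1])

```text
t: 11.48
ee_pos: [550.2, -310.7, 295.2]
tcp_rot: [3.139, 0.003, 2.817]
wrist_force: [1.8, -1.1, -1.5]
grip_width: 0.171
```

```bash
python3 -c "
from h import *
go([546.4,121.8,290],3.317)"
```

```text
t 11.47 pos [ 550.2 -310.7  295.2] rot [3.139e+00 3.000e-03 2.817e+00] F [ 1.8 -1.1 -1.5] g 0.171
shift [141.6 408.7   5.7] rv [ 0.001  0.003 -0.5  ]
```

Call:
carry_out(xyz=[[17,50,2],[37,107,3],[57,164,4],[75,220,5],[95,276,6]], rotation=[[0,0,-0.1],[0,0,-0.2],[0,0,-0.3],[0,0,-0.4],[0,0,-0.5]], hand=[-1,-1,-1,-1,-1])

```text
t: 12.1
ee_pos: [547.9, -17.1, 289.8]
tcp_rot: [3.141, 0.004, -2.963]
wrist_force: [0.7, 0.1, -2.5]
grip_width: 0.175
```

```bash
python3 -c "
from h import *
go([546.4,121.8,290],3.317)"
```

```text
t 12.1 pos [547.9 -17.1 289.8] rot [ 3.141  0.004 -2.963] F [ 0.7  0.1 -2.5] g 0.175
shift [-23.1 136.9  -0. ] rv [0.    0.004 0.003]
```

Call:
carry_out(xyz=[[-8,45,0],[-16,95,0],[-23,137,0],[-23,137,0],[-23,137,0]], rotation=[[0,0,0],[0,0,0],[0,0.004,0.003],[0,0.004,0.003],[0,0.004,0.003]], hand=[-1,-1,-1,-1,-1])

```text
t: 12.72
ee_pos: [546.2, 121.7, 290.1]
tcp_rot: [3.141, 0.0, -2.966]
wrist_force: [-0.5, -0.3, -1.0]
grip_width: 0.172
```

```bash
python3 -c "
from h import *
go([546.4,121.8,290],3.317);d=snap('wrist','w13');d=snap('scene','s13');crop('s13',260,130,410,280,4,'s13c')"
```

```text
t 12.72 pos [546.2 121.7 290.1] rot [ 3.141  0.    -2.966] F [-0.5 -0.3 -1. ] g 0.172
shift [-0.2  0.1  0.1] rv [0. 0. 0.]
```

View pics/w13.png

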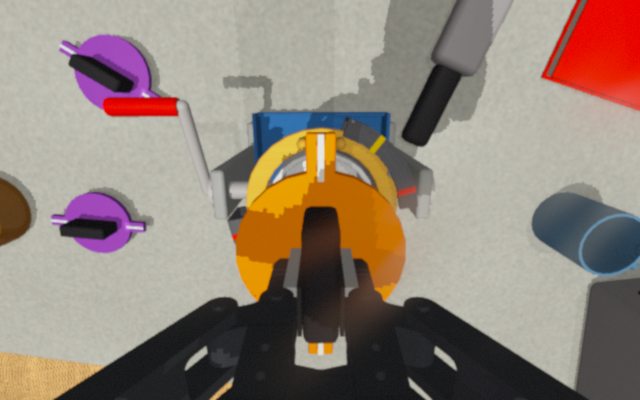

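View pics/s13c.png

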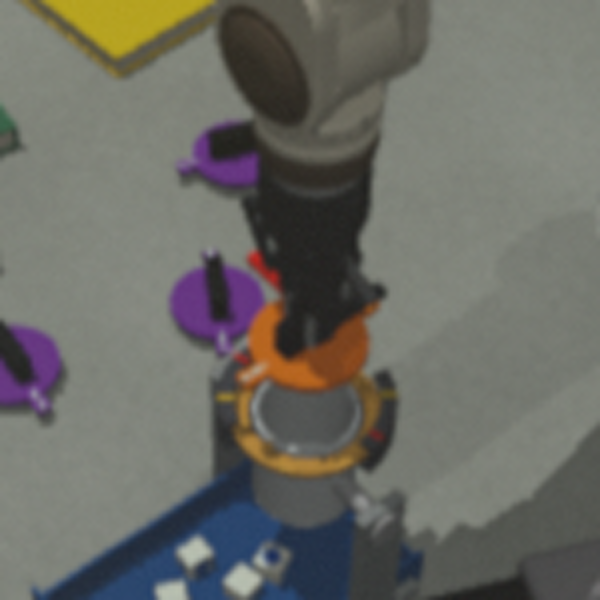

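```bash
python3 -c "
from h import *
d=load('w13')
a=atz(d,320.5,132,282);b=atz(d,320.5,354,282);print(a,b,(a+b)/2,np.linalg.norm(a-b))
d=load('w12')
a=atz(d,320.5,132,20);b=atz(d,320.5,354,20);m=(a+b)/2;print(m,m-d['s']['ee_pos'],Rt(d['s']).T@(m-d['s']['ee_pos']))
"
python3 -c "
from h import *
crop('w13',220,90,420,240,4,'w13c')"
```

```text
[484.53641987 110.06011582 282.        ] [607.461387   131.83444882 282.        ] [545.99890343 120.94728232 282.        ] 124.83857224452629
[ 551.22898018 -310.73807229   20.        ] [-0.13927139 -0.23581223 -7.89764143] [-0.01471355 -0.29467826  7.89687865]
```

View pics/w13c.png

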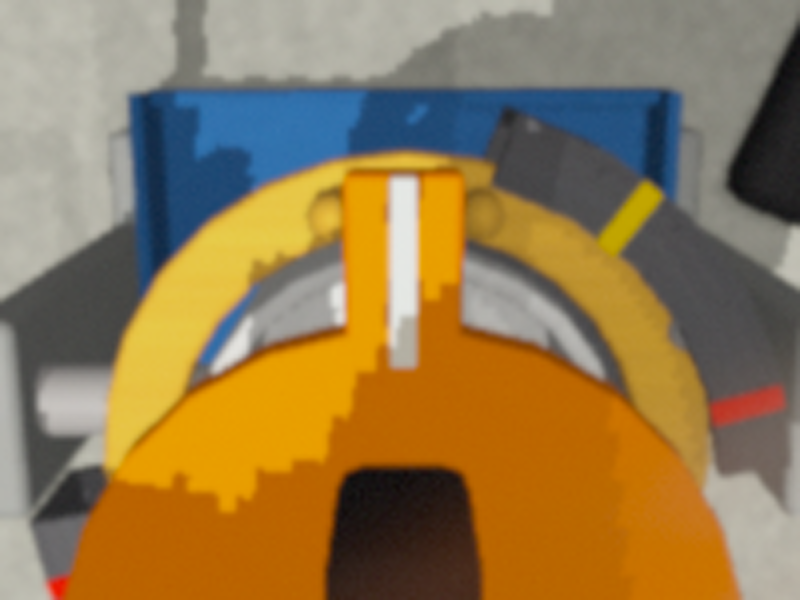

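```bash
python3 -c "
from h import *
d=load('w13');C=lambda a,b,z:atz(d,220+a/4,90+b/4,z)
p=(C(326,210,212)+C(487,210,212))/2;print('notch -x',p,np.linalg.norm(C(326,210,212)-C(487,210,212)))
print('expected', np.array([546.4,121.8])-46.2*np.array([np.cos(.178),np.sin(.178)]))
print('lug',C(404,172,282),'exp c', 's')
print('tool y of (notch-lug tip)',Rt(d['s']).T@(p-C(404,172,282)))
print('ring mid',(C(107,400,199)+C(707,400,199))/2)
"
```

```text
notch -x [497.75316006 113.25251309 212.        ] 27.14853166760903
expected [500.92996998 113.61975735]
lug [484.93857143 110.36350096 282.        ] exp c s
tool y of (notch-lug tip) [-13.11874231   0.58997917  70.00078998]
ring mid [533.95514827 119.86742082 199.        ]
```

```bash
python3 -c "
from h import *
d=load('w13');C=lambda a,b,z:atz(d,220+a/4,90+b/4,z)
print('w13 top edge',C(405,152,199),[C(107,475,199),C(707,475,199)])
d=load('w9');C=lambda a,b,z:atz(d,200+a/3,b/3,z)
L,Rr=C(190,346,199),C(558,346,199);print(L,Rr,(L+Rr)/2,np.linalg.norm(L-Rr)/2)
T,B=C(377,153,199),C(372,538,199);print((T+B)/2,np.linalg.norm(T-B)/2)
crop('w13',285,115,360,170,10,'w13d')
"
```

```text
w13 top edge [489.42918392 111.55836126 199.        ] [array([558.43559003,  66.29455601, 199.        ]), array([538.58008578, 178.63153746, 199.        ])]
[490.33833364 115.27640885 199.        ] [602.03393539 134.08397628 199.        ] [546.18613452 124.68019256 199.        ] 56.63398282250361
[546.7554472  121.52920865 199.        ] 57.48267858476615
```

View pics/w13d.png

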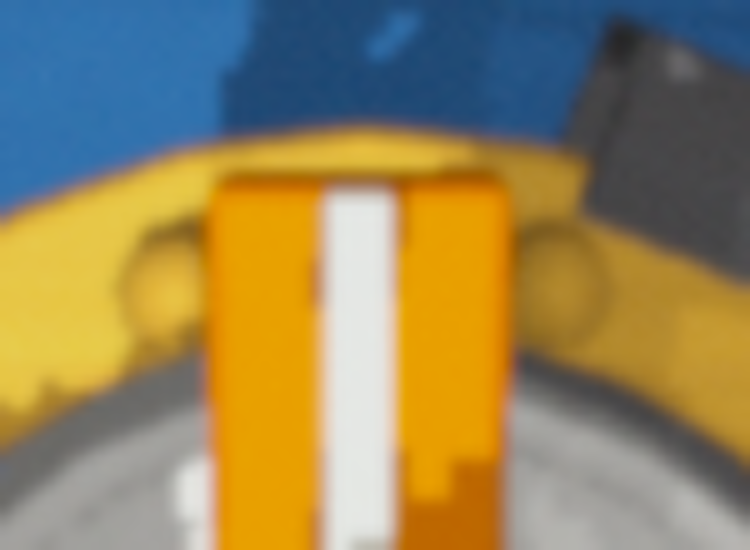

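Call:
carry_out(xyz=[[0,0,30],[0,0,55],[0,0,68],[0,0,72]], rotation=[[0,0,0],[0,0,0],[0,0,0],[0,0,0]], hand=[-1,-1,-1,-1])

```text
t: 13.32
ee_pos: [546.2, 120.7, 218.2]
tcp_rot: [3.141, 0.0, -2.968]
wrist_force: [-0.8, 2.5, -0.7]
grip_width: 0.171
```

```bash
python3 -c "
from h import *
s=manip.sense();print(s['ft_torque']);go([545.9,121.9,216],3.317);d=snap('wrist','w14');d=snap('scene','s14');crop('s14',280,180,390,270,7,'s14c')"
```

```text
[0.42131038 0.0996239  0.0059336 ]
t 13.32 pos [546.2 120.7 218.2] rot [ 3.141  0.    -2.968] F [-0.8  2.5 -0.7] g 0.171
shift [0.1 1.2 2.2] rv [ 0.001  0.    -0.002]
```

View pics/w14.png

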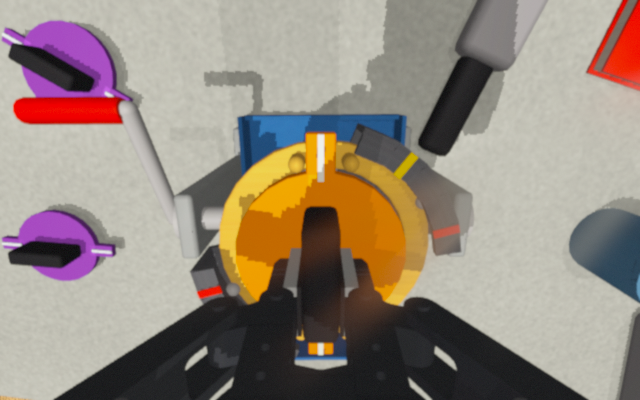

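View pics/s14c.png

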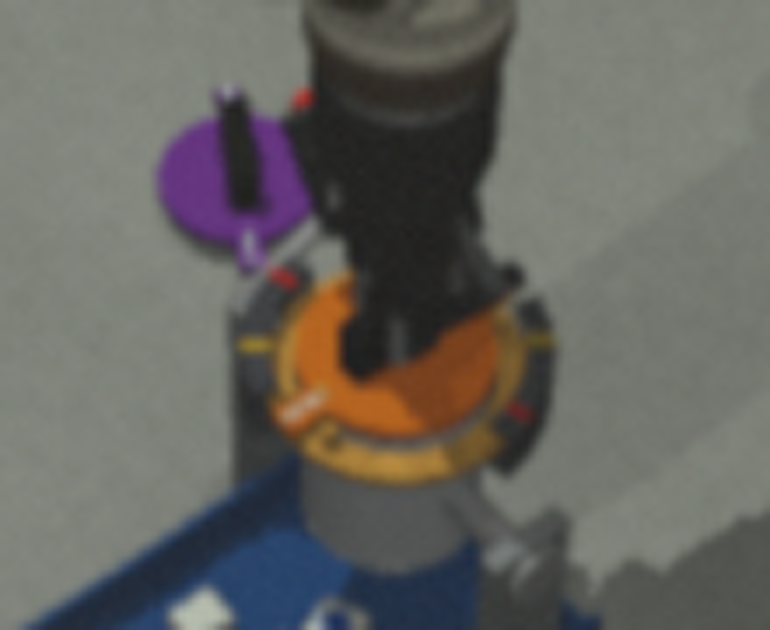

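Call:
carry_out(xyz=[[0,0.3,2],[0,0.3,3.5],[0,0.3,4.5],[0,0.3,4.5]], rotation=[[0,0,0],[0,0,0],[0,0,0],[0,0,0]], hand=[-1,-1,-1,-1])

```text
t: 13.92
ee_pos: [546.6, 120.9, 215.8]
tcp_rot: [3.142, 0.003, -2.968]
wrist_force: [-1.9, -0.7, 8.1]
grip_width: 0.174
```

```bash
python3 -c "
from h import *
s=manip.sense();print(s['ft_torque']);go([545.9,121.9,216],3.317);d=snap('wrist','w15')"
```

```text
[-0.0982722   0.51025876 -0.01457999]
t 13.93 pos [546.6 120.9 215.8] rot [ 3.142e+00  3.000e-03 -2.968e+00] F [-1.9 -0.7  8.1] g 0.174
shift [ 0.5  1.1 -0.2] rv [-0.     0.003 -0.002]
```

View pics/w15.png

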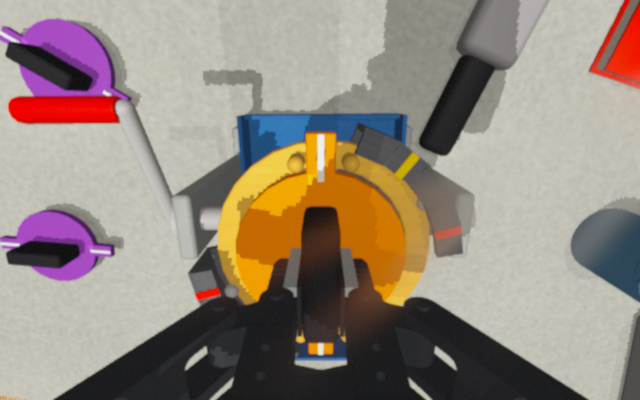

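Call:
carry_out(xyz=[[0,0.3,1.5],[0,0.3,1.5],[0,0.3,1.5],[0,0.3,1.5],[0,0.3,1.5]], rotation=[[0,0,0.12],[0,0,0.24],[0,0,0.36],[0,0,0.48],[0,0,0.55]], hand=[-1,-1,-1,-1,-1])

```text
t: 14.6
ee_pos: [547.0, 121.4, 215.8]
tcp_rot: [3.139, 0.005, 2.763]
wrist_force: [0.8, 0.9, 4.4]
grip_width: 0.171
```

```bash
python3 -c "
from h import *
s=manip.sense();print(s['ft_torque']);go([545.9,121.9,216],2.66);d=snap('wrist','w16');crop('w16',180,100,480,300,2.6,'w16c')"
```

```text
[0.22344403 0.23403058 0.23524172]
t 14.6 pos [547.  121.4 215.8] rot [3.139 0.005 2.763] F [0.8 0.9 4.4] g 0.171
shift [ 1.3  0.1 -0.2] rv [0.003 0.004 0.103]
```

View pics/w16c.png

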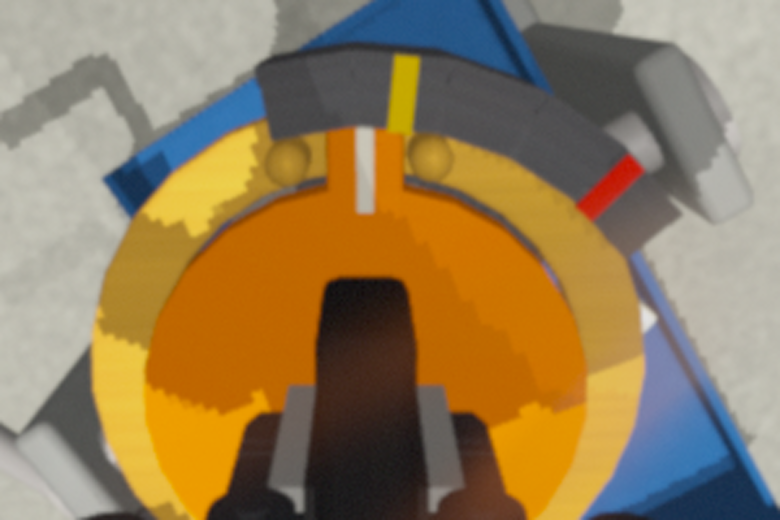

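```bash
python3 -c "
from h import *
d=load('w16');C=lambda a,b,z:atz(d,180+a/2.6,100+b/2.6,z)
y1,y2=C(407,55,216),C(400,131,216);w1,w2=C(366,128,208),C(366,212,208)
ang=lambda p:np.arctan2(p[1],p[0])%6.2832
print(y1,y2,'line ang',ang(y1-y2),'white',w1,w2,ang(w1-w2))
pl,pr=C(289,158,212),C(431,156,212);n=(pl+pr)/2
for c in ([545.9,121.7,0],[546.9,121.2,0],[545.5,121.3,0]): print('yel',ang((y1+y2)/2-c),'white',ang(w1-c),'notch',ang(n-c), 'r',np.hypot(*((y1+y2)/2-c)[:2]))
"
```

```text
[486.47532777 152.37353135 216.        ] [497.68270717 146.83842708 216.        ] line ang 2.6828527520577703 white [496.22220502 141.29025214 208.        ] [510.50760649 135.60062602 208.        ] 2.762567713414689
yel 2.663257748892506 white 2.7659696810417436 notch 2.78812246527757 r 60.625422361659986
yel 2.6635236934650006 white 2.7641667275264683 notch 2.7856671530853547 r 61.74333794674714
yel 2.6543384470089344 white 2.7562126437037033 notch 2.7775782580338433 r 60.45684273826095
```

Call:
carry_out(xyz=[[0.5,0,1],[0.5,0,1],[0.5,0,1],[0.5,0,1]], rotation=[[0,0,0.06],[0,0,0.11],[0,0,0.11],[0,0,0.11]], hand=[-1,-1,-1,-1])

```text
t: 15.15
ee_pos: [547.1, 121.6, 215.9]
tcp_rot: [3.137, 0.006, 2.651]
wrist_force: [0.8, 0.9, 5.5]
grip_width: 0.174
```

```bash
python3 -c "
from h import *
s=manip.sense();print(s['ft_torque']);go([545.9,121.9,216],2.66);d=snap('wrist','w17');crop('w17',180,100,480,300,2.6,'w17c');snap('scene','s17');crop('s17',260,180,400,310,5,'s17c')"
```

```text
[0.15852027 0.00531697 0.03845267]
t 15.15 pos [547.1 121.6 215.9] rot [3.137 0.006 2.651] F [0.8 0.9 5.5] g 0.174
shift [ 1.2 -0.3 -0.1] rv [ 0.005  0.006 -0.009]
```

View pics/w17c.png

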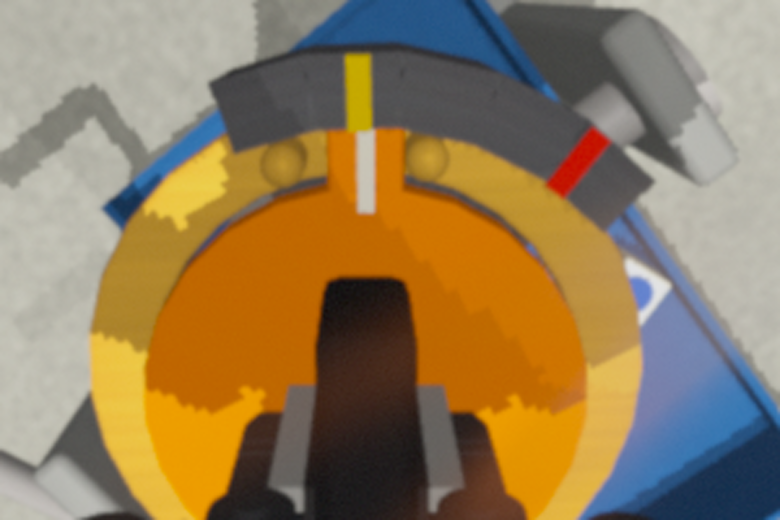

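View pics/s17c.png

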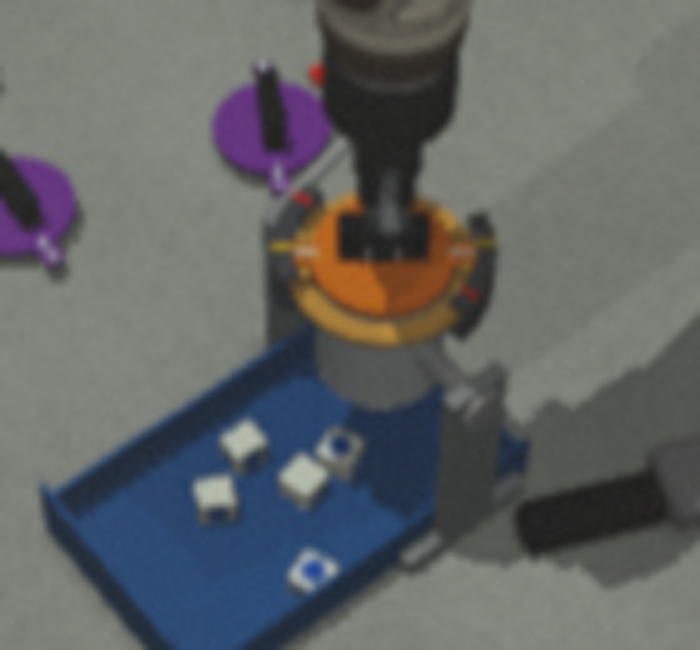

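```bash
python3 -c "
from h import *
d=load('w17');C=lambda a,b,z:atz(d,180+a/2.6,100+b/2.6,z)
ang=lambda p:np.arctan2(p[1],p[0])%6.2832
c=[546.2,121.5,0]
print('yel',ang((C(358,53,216)+C(360,130,216))/2-c),'white',ang(C(366,130,208)-c),'notch',ang((C(283,161,212)+C(427,158,212))/2-c))
go([545.9,121.9,216],2.66);print(manip.job_done())"
```

```text
yel 2.6653346078588482 white 2.6446922738696172 notch 2.684039280110718
t 15.25 pos [547.1 121.7 215.9] rot [3.137 0.006 2.651] F [0.9 1.7 6. ] g 0.172
shift [ 1.1 -0.3 -0.1] rv [ 0.005  0.006 -0.009]
the job is handed in; nothing more can be done
None
```

I did the whole job in the order asked and handed it in after about 15.3 s, with the arm still gripping the lid at the yellow mark.

- **Emptying:** I tipped the canister to its far stop with the red lever. The scene picture showed all five cassettes lying in the blue tray, and the canister was empty in the next wrist picture. I then swung the lever back hard against the upright stop before letting go.
- **Lid:** I fitted the orange lid with its lugs between the pins and lowered it until the plate lay on the rim. The tool stood at 215.8 mm against the 216 mm I expected, with a light downward press of about 8 N.
- **Airing mark:** I turned it clockwise to the yellow mark, well short of the click. In the last picture the lid's white line was about 0.02 rad past the mark and the ring's notches about 0.02 rad short of it. They differ because the lugs have play in the notches.
- **Disagreements:**
  - Different views put the mouth's centre 1 to 3 mm apart. I used an average, and the lid went in without jamming.
  - My grip crept up to about 9 mm along the lever on the way back, and I corrected it.
- **Forces:** The highest wrist force I read was about 64 N, at the tipping stop, against the 120 N limit. The last reading was about 6 N.
- **Other things on the bench:** I never touched them on purpose. I saw none displaced, but I did not measure them afterwards.

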